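Fit the opal glass and bayonet bezel of a lamp head and hold it home

TASK

Fit the new opal glass to the lamp head: take it from its cork pad by its edge only, with no finger on its faces, lay it flat in the sprung seat of the lamp head and let go of it. Then set the bezel on the lamp with its two pins in the two slots, push it straight down against the spring until its band sits on the lamp's rim, and turn it clockwise (seen from above) a quarter turn to the stop. Finish still gripping the bezel at the stop and pressing it fully home, so that a colleague can do up the locking screw, and leave the blower, the jar and the screwdriver where they are.

Things in the scene. Friction and masses are not known exactly. Their poses are not given: they have to be found in the camera images.
- lamp_head: Round lamp head fixed to the bench, face up. Foot 92 mm across, dark fins 84 mm across to 28 mm height, above them a bright tube, outside 73 mm, bore 62 mm (bevelled), rim 62 mm above the bench. Origin on its axis at bench level, z up. A connector sticks out at +x to 58 mm from the axis, 17 mm up; a small locking screw at -y.
- slot_mouth (a point): Mouth of one of the lamp's two equal slots, at rim height, at the lamp's +x, 33 mm from the axis (the other at -x). Each is 12 mm wide, cut through the wall 16 mm straight down, then runs clockwise (from above), 80 degrees of pin travel, to a closed stop. A ledge 6 mm high covers the run, so a turned bezel cannot come up; pins pressed home pass 3.5 mm under it.
- glass_seat (a joint): Travel of the sprung ring in the lamp head, m: 0 at rest (up), grows downward, 0.020 with the bezel home; spring force 4 N rising to 11 N. At rest its flat ring (40 mm hole) is 60 mm above the bench, centred on the lamp's axis, inside a bevelled lip 2 mm high (inner diameter 53.6 mm below, 55.6 mm at the top), level with the lamp's rim.
- glass: White opal glass disc, 50 mm diameter, 6 mm thick, about 35 g, lying on the cork pad, overhanging it 5 mm all round. Origin at the centre of its underside, z up; yaw has no meaning. Fingers may touch only its cylindrical edge. On the seat its underside is 60 mm above the bench and its top 4 mm above the rim; keep the fingertips above the rim.
- glass_faces: The two flat faces of the glass, which the fingers must not touch. Same origin and axes as the glass.
- cork_pad: Round cork pad fixed to the bench, 40 mm diameter, 12 mm high, under the glass. Origin at the centre of its underside.
- bezel: Loose aluminium ring, 32 mm high, 73 mm across, 90 g, skirt down. Origin at the centre of its underside, z up. Lower 16 mm: skirt, 58 mm outside, bevelled foot, black louvre inside, two pins 5 mm thick at its +x and -x, 4 mm above the underside, reaching 35 mm from the axis. Upper 16 mm: knurled band, two grip flats at its +y and -y, 56 mm apart, 47 mm long. Half a turn is the same.
- bezel_band (a point): Centre of the underside of the bezel's band, 16 mm above the bezel's origin; home, it lies at rim height (bezel's origin 46 mm above the bench); let go after the turn it rises 3.5 mm. The skirt meets the glass with the bezel's origin at 66 mm. It enters with its x axis parallel (within 5 degrees) to the lamp's; at the stop it is 80 degrees clockwise of that.
- blower: Bystander: dark red rubber blower standing on the bench, 48 mm across, 98 mm high. Origin at the centre of its underside.
- parts_jar: Bystander: small glass jar with a black lid, 45 mm across, 56 mm high. Origin at the centre of its underside.
- screwdriver: Bystander: small precision screwdriver lying on the bench, 88 mm long, 10 mm thick. Origin at its middle, underside.

How it is judged:
By the outcome, as a careful person would: the job done as asked, in the order asked, and still so for the second after the job is handed in, while the arm keeps its last pose, push and grip.
It also fails if it takes over 54 s, if anything falls off the work surface, if the arm or the gripper's body presses on something with over 40 N, if the wrist force passes 120 N, or if a joint passes its speed limit or range.

ROBOT

A 6-joint arm with a two-finger parallel gripper is mounted at the origin on a cart in front of the work surface, level with it; the furniture and walls round the work are solid. World frame = base frame: x ahead of the robot, y to its left, z up, the work surface at z = 0. Lengths are in m, angles in rad, forces in N, time in s.
With the tool pointing down it reaches from about 0.3 to 0.875 m from the base axis. Payload 6.4 kg.
Tool frame: the origin (TCP) lies on the centre line of the jaws, within the pads' length; the fingertips stand 25 mm ahead of it and the grasp point (between the pads) lies 6 mm ahead of it (ctrl.tip_reach is the distance from the TCP to the fingertips, in m); z points along the fingers, y is the line along which they close (so a half turn about z gives the same grasp; the last joint's range is limited). The gripper opens to 85 mm and grips with 20 to 120 N. Pads are 22 mm wide; open, the fingers measure 114 mm over their backs; the gripper's body (76 mm by 85 mm) begins 54 mm behind the grasp point. The pads swing forward as they close: fully open they stand 13 mm farther back than shut.
Start: joints at [1.052, 0.181, 1.607, -0, 1.354, -0.206], TCP at [0.177, 0.547, 0.256] pointing down, gripper open.
Joint ranges: [-2.99, 2.99], [-0.89, 2.07], [0.3, 2.58], [-1.14, 4.28], [0, 2.63], [-3.12, 3.12]. Speed limits (rad/s): [2.57, 2.57, 3.01, 3.14, 3.14, 3.14].

INTERFACE

Orientations are given as a unit quaternion [w, x, y, z].
In Python, from bench import ctrl gives the robot as it stands.
- The arm moves only by the tool servo_tool, never from a script. Its argument "motion" is a list that holds one entry, the list of rows, each a list of 5 numbers: the shift along the tool's x, y, z in cm, then the turn about the tool's z in degrees, then the closure, from -1 (fully open) to 1 (shut). In form: [[[dx, dy, dz, twist, claw], ...]]. A call has 1 to 5 rows; each row is the pose to reach, as a shift and turn from the pose commanded when the call began, along the tool's axes at that moment; what a row does not reach only later rows make up. A row lasts 1/10 s, in which the tool goes at most 50 mm and 8.59 degrees, less where a joint would pass 70% of its speed; a pose out of reach is approached as far as the arm can. A call with a gripper value outside its range is refused whole. The fingers move at their own pace and stop on an object; the grip force is fixed at half the most. Time passes only in rows, so rows that repeat a pose let the fingers close. It gives the time, the measured TCP pose, the force, the opening and the grip force at its end, in the units of the state.
- ctrl.get_obs(): the state, without advancing time (a new reading comes with each control period).
- ctrl.camera(name): name is "scene" or "top"; returns a dict with "pixels" (420x560x3 uint8, red, green, blue), "depth" (420x560 float32, m along the optical axis (not along the pixel's ray), 0 where there is no reading), "fx", "fy", "cx", "cy" (pixels), "k1" (the pictures are not rectified: a ray, as slopes to the right and down, at radius r is drawn at 1 + k1 r^2 times it, then the intrinsics apply), "R" (3x3) and "t" (3): a world point X has camera coordinates R X + t. Camera axes: x right, y down, z forward; pixel columns grow to the right and rows downward; lengths in m; the calibration is good to about 2 mm. A picture is of the moment at which its call begins.
- ctrl.hand_in(): hands the job in; it is judged then, once.
The state is a dict: "time_s": time; "q": joint angles; "dq": joint speeds; "joint_efforts": joint torques, N m; "eef_pos": TCP position; "eef_rot": TCP orientation; "wrist_force": force on the tool from outside, world axes, zero at the start; "torque": the same for the moment, N m; "opening": opening from 0.0 (shut) to 1.0 (fully open); "grasp_force": force on a finger pad.
Only numpy, scipy, OpenCV 4.12 (cv2) and the standard library are available. Lean on these libraries where they do the work, as an engineer would, in place of code of your own. Each camera call takes 0.05 s, during which the arm holds its last target. There are 200 camera calls.

## Working session

There is one attempt and no reset: what is moved stays moved. The work goes in short steps, Python scripts to look and compute and a tool call to move; the robot and the scene stay as the last step left them, time stands still between calls to the robot, and variables do not carry over. Pictures are saved under pics/ and viewed, at most 10 in all, crops included, and the job is handed in when it is done.

Besides the shell and the picture viewer there is one more tool, called after "Emit:" as name(argument=value, ...) on one line, values as JSON. servo_tool: Moves the arm, as the interface text tells. Its arguments: {"type":"object","properties":{"motion":{"type":"array"}},"required":["motion"]}

```bash
mkdir -p pics; ls; cat > h.py <<'E'
import numpy as np, cv2
from bench import ctrl
def cloud(c):
    h,w=c['depth'].shape
    K=np.array([[c['fx'],0,c['cx']],[0,c['fy'],c['cy']],[0,0,1.]])
    g=np.stack(np.meshgrid(np.arange(w),np.arange(h)),-1).reshape(-1,1,2).astype(np.float64)
    r=cv2.undistortPointsIter(g,K,np.array([c['k1'],0,0,0.]),None,None,(3,50,1e-9)).reshape(h,w,2)
    d=c['depth'][...,None].astype(float)
    X=np.concatenate([r*d,d],-1)-np.array(c['t'])
    return X@np.array(c['R'])   # R^T(x-t)
def save(n,im): cv2.imwrite('pics/'+n+'.png',im[...,::-1])
E
python3 - <<'E'
from h import *
for n in('top','scene'):
    c=ctrl.camera(n); np.savez(n+'0.npz',**c); save(n+'0',c['pixels'])
    print(n,np.round(-np.array(c['R']).T@c['t'],3),c['k1'],c['fx'])
o=ctrl.get_obs();print(o)
E
```

```text
pics
top [ 0.414 -0.018  1.346] -0.12237979652332821 446.42020155673333
scene [ 0.298 -0.583  0.788] -0.12394522204656469 435.80566323161116
{'time_s': 0.1, 'q': array([ 1.05173540e+00,  1.81462351e-01,  1.60789296e+00,  1.28870700e-06,
        1.35385337e+00, -2.06315915e-01]), 'dq': array([-0.00024833, -0.00120252, -0.0024463 , -0.00049219, -0.00146998,
        0.00124192]), 'joint_efforts': array([ 1.05005493e-03, -4.45874727e+01, -3.52241778e+01, -1.19484971e-04,
        4.14025199e-03,  1.32367973e-05]), 'eef_pos': array([0.17666704, 0.5466981 , 0.25548398]), 'eef_rot': array([-2.87263274e-04,  1.55736093e-01,  9.87798368e-01, -7.55228005e-04]), 'wrist_force': array([-0.96876786,  0.27418597, -0.50574954]), 'torque': array([-0.01401712, -0.00827449, -0.01143005]), 'grasp_force': 0.0, 'opening': 0.9951959065181689}
```

View pics/top0.png

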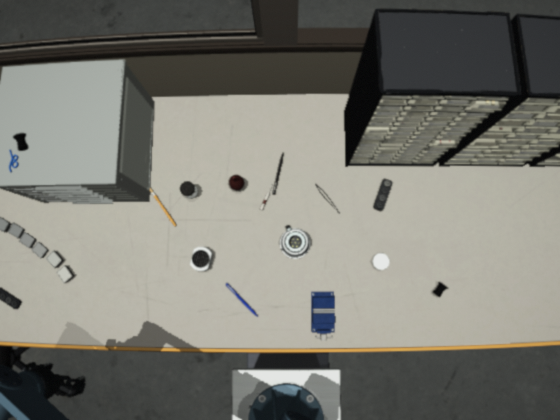

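View pics/scene0.png

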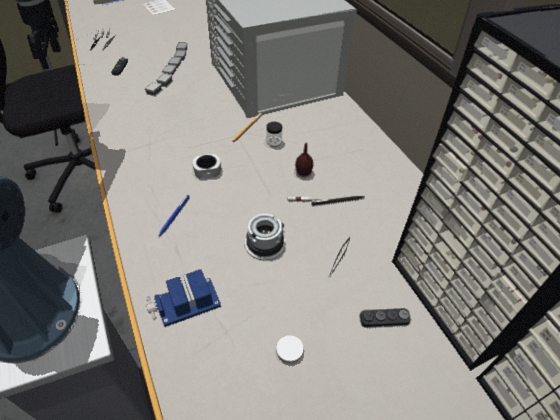

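Top view: lamp about (295,242), glass (380,261), bezel (201,259). Bystanders: jar (188,188), blower (237,183), screwdriver (273,182). Now enlarged crops and depth measurements.

```bash
python3 - <<'E'
from h import *
T=dict(np.load('top0.npz'));S=dict(np.load('scene0.npz'))
def crop(c,u,v,r,z=8):
    p=c['pixels'][v-r:v+r,u-r:u+r]; return cv2.resize(p,(400,400),interpolation=cv2.INTER_CUBIC)
a=np.hstack([crop(T,295,242,22),crop(T,201,259,22)])
save('c1',a)
a=np.hstack([crop(S,265,233,25),crop(S,207,165,22)])
save('c2',a)
P=cloud(T);Q=cloud(S)
for n,X,(u,v),(u2,v2) in(('lamp',P,(295,242),(265,233)),('bez',P,(201,259),(207,165)),('glass',P,(380,261),(290,348))):
  for nm,XX,a,b in(('top',P,u,v),('scene',Q,u2,v2)):
    w=XX[b-25:b+25,a-25:a+25].reshape(-1,3)
    print(n,nm,np.round(XX[b,a],4),'table z',np.round(np.median(w[:,2]),4))
    zs=w[w[:,2]>.008][:,2]; h,e=np.histogram(zs,bins=np.arange(.008,.09,.004)); print(h)
    for lo,hi in((.012,.024),(.024,.036),(.052,.07)):
        k=w[(w[:,2]>lo)&(w[:,2]<hi)]
        if len(k)>15:
            (cx,cy),r=cv2.minEnclosingCircle(k[:,:2].astype(np.float32)*1000);print(lo,hi,len(k),cx,cy,r)
E
```

```text
lamp top [ 0.526  -0.0298  0.028 ] table z 0.0009
[ 14   3  16  59 112 104  31   2   9  18   8  16  93 146  38   1   0   0
   0   0]
0.012 0.024 78 531.5284423828125 -24.80434799194336 49.580169677734375
0.024 0.036 247 530.8203125 -25.36501121520996 48.462581634521484
0.052 0.07 294 524.4859008789062 -28.25374984741211 36.4877815246582
lamp scene [ 0.5277 -0.0238  0.0283] table z 0.0177
[ 53  34  50  88 150 132  68  54  40  68  37  34 157 352  27   0   0   0
   0   0]
0.012 0.024 172 529.8892822265625 -28.049877166748047 50.211273193359375
0.024 0.036 350 528.7844848632812 -26.333213806152344 49.6011848449707
0.052 0.07 570 523.4869384765625 -31.01952362060547 38.253021240234375
bez top [0.4767 0.2494 0.0275] table z 0.0003
[ 15  36  31  41  74 114  71  12   0   0   0   0   0   0   0   0   0   0
   0   0]
0.012 0.024 108 474.6968688964844 244.77293395996094 33.43572998046875
0.024 0.036 259 477.27593994140625 249.35403442382812 36.426082611083984
bez scene [0.4762 0.2381 0.0302] table z 0.0012
[ 15  17  23  41 132 172 114   2   0   0   0   0   0   0   0   0   0   0
   0   0]
0.012 0.024 81 474.9921569824219 241.21417236328125 34.70745849609375
0.024 0.036 418 477.5115051269531 247.42385864257812 37.5117073059082
glass top [ 0.4684 -0.2828  0.0141] table z -0.0006
[  5  43 105  44   2   0   0   0   0   0   0   0   0   0   0   0   0   0
   0   0]
0.012 0.024 192 468.36767578125 -284.2785339355469 24.07981300354004
glass scene [ 0.4672 -0.2875  0.0193] table z 0.0013
[  0  24 399 138   0   0   0   0   0   0   0   0   0   0   0   0   0   0
   0   0]
0.012 0.024 561 466.71868896484375 -285.962646484375 25.661863327026367
```

View pics/c1.png

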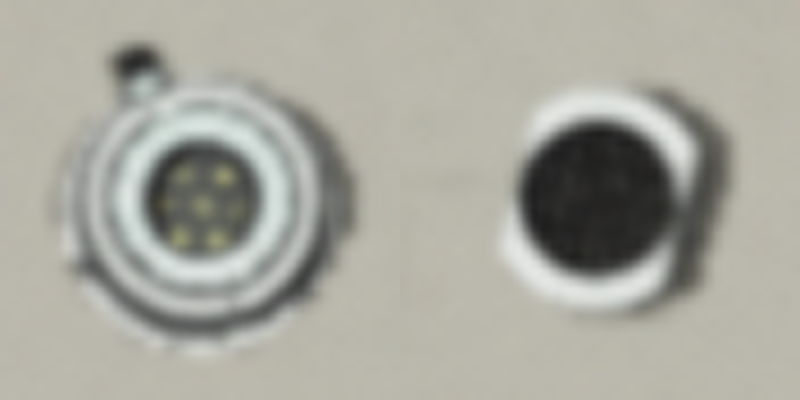

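View pics/c2.png

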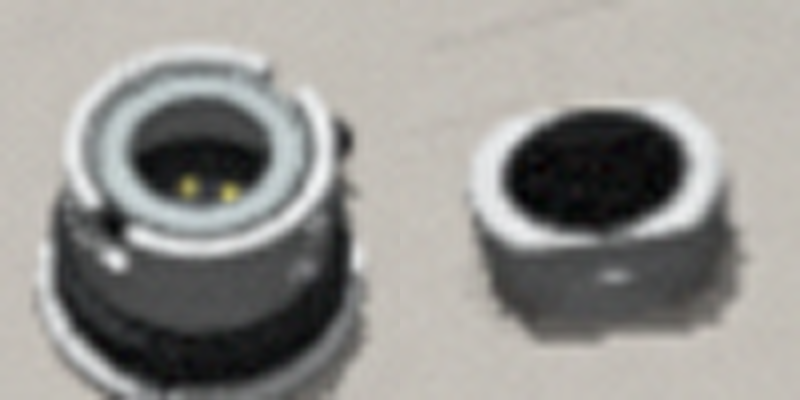

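Crops show the lamp's slots (scene crop: mouths at about (283,80) and (110,225)) and the bezel with flats facing roughly ±y. Rectify both views onto the known planes to measure.

```bash
cat >> h.py <<'E'
def proj(c,X):
    K=np.array([[c['fx'],0,c['cx']],[0,c['fy'],c['cy']],[0,0,1.]])
    return cv2.projectPoints(np.asarray(X,float).reshape(-1,1,3),cv2.Rodrigues(np.array(c['R']))[0],np.array(c['t']),K,np.array([c['k1'],0,0,0.]))[0].reshape(-1,2)
def ortho(c,x,y,z,half=.052,n=260):
    # picture: right=+x, up=+y
    g=np.linspace(-half,half,n); X,Y=np.meshgrid(x+g,y-g)
    m=proj(c,np.stack([X,Y,np.full_like(X,z)],-1)).reshape(n,n,2).astype(np.float32)
    return cv2.remap(c['pixels'],m[...,0],m[...,1],cv2.INTER_CUBIC)
E
python3 - <<'E'
from h import *
T=dict(np.load('top0.npz'));S=dict(np.load('scene0.npz'))
it=[(.524,-.030,.062),(.477,.248,.032),(.468,-.285,.018)]
rows=[]
for c in(T,S): rows.append(np.hstack([ortho(c,*i) for i in it]))
im=np.vstack(rows).copy()
for j in range(2):
  for k,r in enumerate((36.5,36.5,25)):
    cv2.circle(im,(130+260*k,130+260*j),int(r*2.5),(255,0,0),1)
save('ortho',im)
E
```

```text
(no output)
```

View pics/ortho.png

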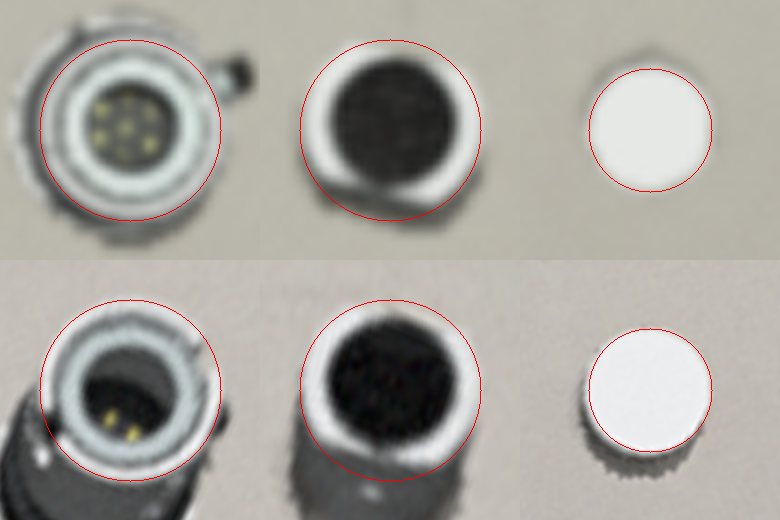

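Ortho view: lamp slots in scene at (203,350) and (50,423) → lamp yaw ≈25°; bezel flats slope ≈ -11°, bezel centre slightly above the circle (~+2.5 mm y); glass well centred. Refine numerically.

```bash
python3 - <<'E'
from h import *
from scipy.optimize import minimize
T=dict(np.load('top0.npz'));S=dict(np.load('scene0.npz'))
n=520;h=.052;mm=n/104
def soft(d): return 1/(1+np.exp(-d/0.5))
g=(np.arange(n)-(n-1)/2)/mm; X,Y=np.meshgrid(g,-g)
for nm,c in(('top',T),('scene',S)):
    # bezel
    im=cv2.cvtColor(ortho(c,.477,.248,.032,h,n),cv2.COLOR_RGB2GRAY).astype(float)
    b=(im>(208 if nm=='top' else 215)).astype(np.uint8)
    # hull of bright annulus
    lab=cv2.connectedComponentsWithStats(b)
    k=1+np.argmax(lab[2][1:,4]); pts=cv2.findNonZero((lab[1]==k).astype(np.uint8))
    m=cv2.fillConvexPoly(np.zeros((n,n),np.uint8),cv2.convexHull(pts),1).astype(float)
    def f(p,s=1):
        x=X-p[0];y=Y-p[1];a=np.radians(p[2]);yy=-x*np.sin(a)+y*np.cos(a)
        d=np.minimum(36.5*p[3]-np.hypot(x,y),28*p[3]-abs(yy));return ((soft(d)-m)**2).sum()
    best=min((minimize(f,[0,2,a,1],method='Nelder-Mead') for a in(-20,-10,0)),key=lambda r:r.fun)
    print(nm,'bezel',np.round(best.x,2),best.fun,np.round([477+best.x[0],248+best.x[1]],1))
    for name,(x,y,z,r) in dict(glass=(.468,-.285,.018,25),lamp=(.524,-.03,.062,36.5)).items():
        im=cv2.cvtColor(ortho(c,x,y,z,h,n),cv2.COLOR_RGB2GRAY).astype(float)
        im=cv2.GaussianBlur(im,(0,0),2)
        # edge fit: maximise drop across circle
        def e(p):
            t=np.radians(np.arange(0,360,1)); v=0
            for dr,s in((-.8,1),(.8,-1)):
                u=((p[0]+(p[2]+dr)*np.cos(t))*mm+(n-1)/2).astype(np.float32);w=((n-1)/2-(p[1]+(p[2]+dr)*np.sin(t))*mm).astype(np.float32)
                v+=s*cv2.remap(im.astype(np.float32),u[None],w[None],1).mean()
            return -v
        q=min((minimize(e,[a,b_,r],method='Nelder-Mead') for a in(-1,0,1) for b_ in(-1,0,1)),key=lambda q:q.fun)
        print(nm,name,np.round(q.x,2),round(q.fun,1),np.round([1000*x+q.x[0],1000*y+q.x[1]],1))
        if name=='lamp' and nm=='scene':
            t=np.radians(np.arange(0,360,2.));r0=34.5
            u=((q.x[0]+r0*np.cos(t))*mm+n/2).astype(np.float32);w=(n/2-(q.x[1]+r0*np.sin(t))*mm).astype(np.float32)
            pr=cv2.remap(im.astype(np.float32),u[None],w[None],1)[0]
            for lo in(0,180): print([(int(lo+2*i),int(pr[(lo//2+i)%180])) for i in range(2,26)])
E
```

```text
top bezel [  0.     3.51 -22.84  -0.65] 19069.0 [477.  251.5]
top glass [ 0.07  0.82 24.27] -16.8 [ 468.1 -284.2]
top lamp [ 0.12  0.88 36.54] -26.8 [524.1 -29.1]
scene bezel [  0.     3.23 -23.69  -0.65] 18033.0 [477.  251.2]
scene glass [-1.15 -0.77 25.03] -48.0 [ 466.9 -285.8]
scene lamp [ 0.   -0.28 36.38] -31.6 [524.  -30.3]
[(4, 229), (6, 229), (8, 229), (10, 227), (12, 221), (14, 211), (16, 201), (18, 195), (20, 194), (22, 194), (24, 192), (26, 186), (28, 181), (30, 172), (32, 165), (34, 170), (36, 189), (38, 210), (40, 221), (42, 223), (44, 222), (46, 218), (48, 214), (50, 213)]
[(184, 221), (186, 220), (188, 218), (190, 207), (192, 174), (194, 132), (196, 89), (198, 58), (200, 40), (202, 27), (204, 17), (206, 12), (208, 21), (210, 49), (212, 97), (214, 149), (216, 194), (218, 218), (220, 226), (222, 227), (224, 222), (226, 218), (228, 216), (230, 214)]
```

```bash
python3 - <<'E'
from h import *
from scipy.optimize import minimize
T=dict(np.load('top0.npz'));S=dict(np.load('scene0.npz'))
n=520;h=.052;mm=n/104
g=(np.arange(n)-(n-1)/2)/mm; X,Y=np.meshgrid(g,-g)
for nm,c in(('top',T),('scene',S)):
  im=cv2.cvtColor(ortho(c,.477,.248,.032,h,n),cv2.COLOR_RGB2GRAY).astype(float)
  bg=np.median(im[:60]); mx=np.percentile(im,99.5); print(nm,bg,mx)
  for fr in(.35,.5):
    b=((im>bg+fr*(mx-bg))&(np.hypot(X,Y-2)<41)).astype(np.uint8)
    lab=cv2.connectedComponentsWithStats(b)
    k=1+np.argmax(lab[2][1:,4]); pts=cv2.findNonZero((lab[1]==k).astype(np.uint8))
    m=cv2.fillConvexPoly(np.zeros((n,n),np.uint8),cv2.convexHull(pts),1).astype(float)
    def f(p):
        x=X-p[0];y=Y-p[1];a=np.radians(p[2]);yy=-x*np.sin(a)+y*np.cos(a)
        d=np.minimum(36.5-np.hypot(x,y),28-abs(yy))
        return ((1/(1+np.exp(np.clip(-d/.5,-50,50)))-m)**2).sum()
    r=min((minimize(f,[0,2,a],method='Nelder-Mead',options=dict(initial_simplex=[[0,2,a],[2,2,a],[0,4,a],[0,2,a+8]])) for a in(-20,-10,0)),key=lambda r:r.fun)
    print(fr,m.sum()/mm**2,np.round(r.x,2),r.fun/mm**2,np.round([477+r.x[0],248+r.x[1]],1))
E
```

```text
top 183.0 227.0
0.35 946.12 [-108.9    16.11  273.25] 946.12 [368.1 264.1]
0.5 813.68 [-10.5   12.29  20.21] 2719.2123832041516 [466.5 260.3]
scene 191.0 232.0
0.35 990.6 [-85.98  65.95 249.09] 990.6 [391.  313.9]
0.5 778.44 [-114.54   69.01  374.13] 778.44 [362.5 317. ]
```

```bash
python3 - <<'E'
from h import *
from scipy.optimize import minimize
T=dict(np.load('top0.npz'));S=dict(np.load('scene0.npz'))
n=520;h=.052;mm=n/104
g=(np.arange(n)-(n-1)/2)/mm; X,Y=np.meshgrid(g,-g)
for nm,c in(('top',T),('scene',S)):
  im=cv2.cvtColor(ortho(c,.477,.248,.032,h,n),cv2.COLOR_RGB2GRAY).astype(float)
  bg=np.median(im[:60]); mx=np.percentile(im,99.5)
  for fr in(.35,.5):
    b=((im>bg+fr*(mx-bg))&(np.hypot(X,Y-2)<41)).astype(np.uint8)
    lab=cv2.connectedComponentsWithStats(b)
    ks=[k for k in range(1,lab[0]) if lab[2][k,4]>300]
    pts=cv2.findNonZero(np.isin(lab[1],ks).astype(np.uint8))
    m=cv2.fillConvexPoly(np.zeros((n,n),np.uint8),cv2.convexHull(pts),1).astype(float)
    def f(p):
        x=X-p[0];y=Y-p[1];a=np.radians(p[2]);yy=-x*np.sin(a)+y*np.cos(a)
        d=np.minimum(36.5-np.hypot(x,y),28-abs(yy))
        return ((1/(1+np.exp(np.clip(-d/.5,-50,50)))-m)**2).sum()
    r=min((minimize(f,[0,2,a],method='Nelder-Mead',options=dict(initial_simplex=[[0,2,a],[2,2,a],[0,4,a],[0,2,a+8]])) for a in(-20,-10,0)),key=lambda r:r.fun)
    print(nm,fr,m.sum()/mm**2,np.round(r.x,2),r.fun/mm**2,np.round([477+r.x[0],248+r.x[1]],1))
E
```

```text
top 0.35 3404.44 [  1.64   4.3  -13.63] 157.0996943636973 [478.6 252.3]
top 0.5 3242.52 [  1.51   4.   -13.55] 296.28058527263016 [478.5 252. ]
scene 0.35 3466.44 [  0.81   3.72 -14.09] 155.76036844333555 [477.8 251.7]
scene 0.5 3274.6 [  0.5    2.75 -13.81] 268.1691269431587 [477.5 250.8]
```

Estimates: lamp (524.0,-29.7), slot axis 24°; bezel (478,251.6), yaw -13.8°; glass (467.5,-285). Travel toward clear bench near the glass, with fingers at about 50 mm, to probe tip height.

Emit:
servo_tool(motion=[[[-3.4,-1.5,0,0,-0.18],[-6.8,-3,0,0,-0.18],[-10.2,-4.5,0,0,-0.18],[-13.6,-6,0,0,-0.18],[-17,-7.5,0,0,-0.18]]])

```text
time_s: 0.6
eef_pos: [0.3162, 0.4222, 0.2559]
eef_rot: [-0.0, 0.156, 0.988, -0.0]
wrist_force: [0.1, -1.0, 0.5]
opening: 0.583
grasp_force: 0.0
```

Emit:
servo_tool(motion=[[[-3.4,-1.5,0,0,-0.18],[-6.8,-3,0,0,-0.18],[-10.2,-4.5,0,0,-0.18],[-13.6,-6,0,0,-0.18],[-17,-7.5,0,0,-0.18]]])

```text
time_s: 1.1
eef_pos: [0.455, 0.2985, 0.2559]
eef_rot: [-0.0, 0.156, 0.988, -0.0]
wrist_force: [-0.0, 0.4, 0.1]
opening: 0.589
grasp_force: 0.0
```

```bash
cat >> h.py <<'E'
def to(x,y,z=None,yaw=None):
    """shift (cm) along tool axes, twist deg, from measured pose; yaw = world angle of tool y"""
    o=ctrl.get_obs();w,a,b,c=o['eef_rot']
    from scipy.spatial.transform import Rotation as Ro
    R=Ro.from_quat([a,b,c,w]).as_matrix(); p=o['eef_pos']
    d=R.T@(np.array([x,y,p[2] if z is None else z])-p)*100
    cur=np.degrees(np.arctan2(R[1,1],R[0,1]))
    print('t',o['time_s'],'p',np.round(p,4),'yaw',round(cur,2),'open',round(o['opening'],3),'F',np.round(o['wrist_force'],1),'g',round(o['grasp_force'],1),'tilt',np.round(R[:,2],4))
    print('shift',np.round(d,2),'twist',None if yaw is None else round((cur-yaw+180)%360-180,1))
E
python3 -c "
from h import *
print(ctrl.tip_reach, [a for a in dir(ctrl) if a[0]!='_'])
to(.45,-.20,.06,72)"
```

```text
0.025 ['MotionError', 'camera', 'get_obs', 'hand_in', 'tip_reach']
t 1.1 p [0.455  0.2985 0.2559] yaw 72.07 open 0.589 F [-0.   0.4  0.1] g 0.0 tilt [-7.e-04 -2.e-04 -1.e+00]
shift [-14.88 -47.57  19.6 ] twist 0.1
```

Emit:
servo_tool(motion=[[[-1.5,-4.7,0,0,-0.18],[-3,-9.4,0,0,-0.18],[-4.4,-14.1,0,0,-0.18],[-5.9,-18.8,0,0,-0.18],[-7.4,-23.7,0,0,-0.18]]])

```text
time_s: 1.6
eef_pos: [0.4511, 0.051, 0.2561]
eef_rot: [-0.0, 0.156, 0.988, -0.0]
wrist_force: [0.7, -0.1, -0.3]
opening: 0.595
grasp_force: 0.0
```

Emit:
servo_tool(motion=[[[-1.5,-4.7,0,0,-0.18],[-3,-9.4,2,0,-0.18],[-4.4,-14.1,6,0,-0.18],[-5.9,-18.8,10,0,-0.18],[-7.4,-23.7,14,0,-0.18]]])

```text
time_s: 2.1
eef_pos: [0.4492, -0.1619, 0.143]
eef_rot: [0.0, 0.156, 0.988, -0.0]
wrist_force: [0.1, 1.1, -0.6]
opening: 0.594
grasp_force: 0.0
```

Emit:
servo_tool(motion=[[[0,0,3,0,-0.18],[0,0,6,0,-0.18],[0,0,7,0,-0.18],[0,0,7.5,0,-0.18],[0,0,7.5,0,-0.18]]])

```text
time_s: 2.6
eef_pos: [0.45, -0.1601, 0.0694]
eef_rot: [0.0, 0.155, 0.988, -0.0]
wrist_force: [0.6, -1.2, 0.5]
opening: 0.595
grasp_force: 0.0
```

Emit:
servo_tool(motion=[[[0,0,2,0,-0.18],[0,0,4,0,-0.18],[0,0,4.3,0,-0.18],[0,0,4.4,0,-0.18],[0,0,4.4,0,-0.18]]])

```text
time_s: 3.1
eef_pos: [0.4507, -0.1607, 0.0264]
eef_rot: [0.001, 0.156, 0.988, -0.0]
wrist_force: [1.3, 0.2, 0.3]
opening: 0.591
grasp_force: 0.0
```

Emit:
servo_tool(motion=[[[0,0,0.1,0,-0.18],[0,0,0.2,0,-0.18],[0,0,0.3,0,-0.18],[0,0,0.3,0,-0.18]]])

```text
time_s: 3.5
eef_pos: [0.4497, -0.1603, 0.0222]
eef_rot: [0.0, 0.156, 0.988, -0.0]
wrist_force: [0.3, -0.0, -0.4]
opening: 0.59
grasp_force: 0.0
```

Emit:
servo_tool(motion=[[[0,0,0.1,0,-0.18],[0,0,0.1,0,-0.18]]])

```text
time_s: 3.7
eef_pos: [0.4498, -0.1603, 0.0219]
eef_rot: [-0.0, 0.156, 0.988, 0.0]
wrist_force: [-3.3, 2.3, 11.6]
opening: 0.589
grasp_force: 5.7
```

Emit:
servo_tool(motion=[[[0,0,0.1,0,-0.18],[0,0,0.1,0,-0.18]]])

```text
time_s: 3.9
eef_pos: [0.4498, -0.1603, 0.0218]
eef_rot: [-0.0, 0.156, 0.988, 0.0]
wrist_force: [-8.6, 4.2, 23.8]
opening: 0.595
grasp_force: 12.0
```

Emit:
servo_tool(motion=[[[0,0,0.1,0,-0.18],[0,0,0.1,0,-0.18]]])

```text
time_s: 4.1
eef_pos: [0.4499, -0.1604, 0.0218]
eef_rot: [-0.001, 0.155, 0.988, 0.0]
wrist_force: [-12.8, 5.8, 37.1]
opening: 0.594
grasp_force: 18.3
```

Contact at TCP z=21.9 mm, so tip reach at 50 mm opening ≈ 21.9 mm. Rise, open to ~72 mm and go over the glass.

Emit:
servo_tool(motion=[[[0,0,-3,0,-0.18],[0,0,-6,0,-0.7],[0,0,-6.3,0,-0.7],[0,0,-6.3,0,-0.7]]])

```text
time_s: 4.5
eef_pos: [0.4503, -0.1607, 0.0829]
eef_rot: [0.001, 0.156, 0.988, -0.0]
wrist_force: [-0.7, 0.1, -0.0]
opening: 0.85
grasp_force: 0.0
```

```bash
python3 -c "
from h import *
to(.4675,-.285,.075,72)"
```

```text
t 4.5 p [ 0.4503 -0.1607  0.0829] yaw 72.08 open 0.85 F [-0.7  0.1 -0. ] g 0.0 tilt [ 0.002  -0.0013 -1.    ]
shift [ -5.46 -11.3    0.81] twist 0.1
```

Emit:
servo_tool(motion=[[[-1.8,-3.8,0,0,-0.7],[-3.6,-7.5,0,0,-0.7],[-5.4,-11.3,0.6,0,-0.7],[-5.46,-11.3,0.8,0,-0.7],[-5.46,-11.3,0.8,0,-0.7]]])

```text
time_s: 5.0
eef_pos: [0.4656, -0.2843, 0.0719]
eef_rot: [-0.002, 0.157, 0.988, 0.001]
wrist_force: [-0.1, 0.4, -0.4]
opening: 0.852
grasp_force: 0.0
```

```bash
python3 - <<'E'
from h import *
to(.4675,-.285,.0375,72)
T=ctrl.camera('top');S=ctrl.camera('scene')
np.savez('top1.npz',**T);np.savez('scene1.npz',**S)
save('p6',np.hstack([ortho(T,.4675,-.285,.018,.06,390),ortho(S,.4675,-.285,.018,.06,390)]))
to(.4675,-.285,.0375,72)
E
```

```text
t 5.0 p [ 0.4656 -0.2843  0.0719] yaw 71.97 open 0.852 F [-0.1  0.4 -0.4] g 0.0 tilt [-0.0028  0.003  -1.    ]
shift [-0.22 -0.02  3.44] twist -0.0
t 5.1 p [ 0.4658 -0.2829  0.0726] yaw 72.09 open 0.848 F [ 0.1 -0.3  0.7] g 0.0 tilt [-0.0024  0.0026 -1.    ]
shift [-0.23 -0.15  3.51] twist 0.1
```

View pics/p6.png

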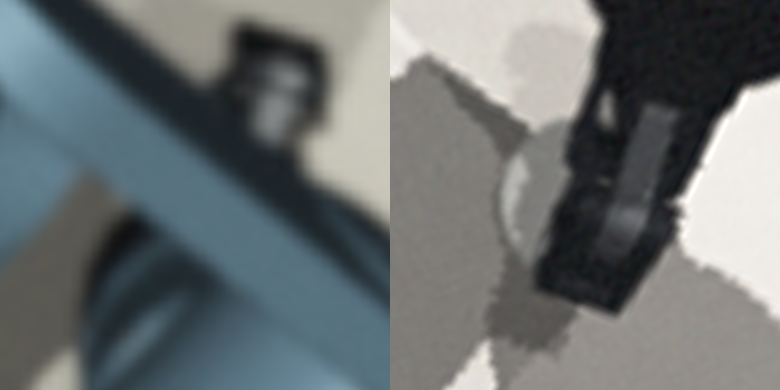

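Arm hides the glass; nothing contradicts the estimate. Correct slightly and descend around the disc.

Emit:
servo_tool(motion=[[[-0.2,-0.1,1.5,0,-0.7],[-0.2,-0.1,3,0,-0.7],[-0.2,-0.1,3.5,0,-0.7],[-0.2,-0.1,3.5,0,-0.7],[-0.2,-0.1,3.5,0,-0.7]]])

```text
time_s: 5.6
eef_pos: [0.4685, -0.2859, 0.0389]
eef_rot: [-0.0, 0.156, 0.988, 0.0]
wrist_force: [1.0, -0.2, 0.5]
opening: 0.849
grasp_force: 0.0
```

```bash
python3 -c "
from h import *
for i in range(1):to(.4675,-.285,.0375,72)"
```

```text
t 5.6 p [ 0.4685 -0.2859  0.0389] yaw 72.1 open 0.849 F [ 1.  -0.2  0.5] g 0.0 tilt [-4.e-04  4.e-04 -1.e+00]
shift [0.12 0.05 0.14] twist 0.1
```

Emit:
servo_tool(motion=[[[0,0,0,0,-0.7]]])

```text
time_s: 5.7
eef_pos: [0.4688, -0.2864, 0.0395]
eef_rot: [0.0, 0.156, 0.988, -0.0]
wrist_force: [0.5, -0.3, -0.2]
opening: 0.852
grasp_force: 0.0
```

Emit:
servo_tool(motion=[[[0,0,0,0,-0.7]]])

```text
time_s: 5.8
eef_pos: [0.4688, -0.2865, 0.0397]
eef_rot: [0.0, 0.156, 0.988, -0.0]
wrist_force: [0.2, -1.1, 0.1]
opening: 0.85
grasp_force: 0.0
```

Emit:
servo_tool(motion=[[[0,0,0,0,-0.5]]])

```text
time_s: 5.9
eef_pos: [0.4688, -0.2864, 0.0396]
eef_rot: [0.0, 0.156, 0.988, -0.0]
wrist_force: [-0.3, 0.5, -0.3]
opening: 0.751
grasp_force: 0.0
```

Emit:
servo_tool(motion=[[[0.15,0.1,0.2,0,-0.5],[0.15,0.1,0.2,0,-0.5],[0.15,0.1,0.2,0,-0.4],[0.15,0.1,0.2,0,-0.3],[0.15,0.1,0.2,0,-0.25]]])

```text
time_s: 6.4
eef_pos: [0.4674, -0.2848, 0.0372]
eef_rot: [0.0, 0.156, 0.988, -0.0]
wrist_force: [-1.3, -0.9, 0.1]
opening: 0.627
grasp_force: 0.0
```

Emit:
servo_tool(motion=[[[0,0,0,0,-0.2],[0,0,0,0,-0.15],[0,0,0,0,0],[0,0,0,0,0.2],[0,0,0,0,0.4]]])

```text
time_s: 6.9
eef_pos: [0.4675, -0.2849, 0.0379]
eef_rot: [-0.0, 0.156, 0.988, -0.0]
wrist_force: [-2.9, 1.9, 8.5]
opening: 0.535
grasp_force: 60.0
```

Emit:
servo_tool(motion=[[[0,0,-0.1,0,0.4],[0,0,-1,0,0.4],[0,0,-4,0,0.4],[0,0,-4,0,0.4],[0,0,-4,0,0.4]]])

```text
time_s: 7.4
eef_pos: [0.4679, -0.2852, 0.078]
eef_rot: [0.001, 0.156, 0.988, -0.001]
wrist_force: [-0.8, 0.4, -0.5]
opening: 0.533
grasp_force: 61.4
```

```bash
python3 - <<'E'
from h import *
S=ctrl.camera('scene')
np.savez('scene2.npz',**S)
u,v=proj(S,[.4675,-.285,.058])[0].astype(int)
save('p7',cv2.resize(S['pixels'][v-45:v+45,u-60:u+60],(720,540),interpolation=cv2.INTER_CUBIC)); print(u,v)
to(.4675,-.285,.0375,72)
E
```

```text
290 337
t 7.45 p [ 0.4673 -0.2846  0.0771] yaw 72.08 open 0.54 F [ 0.3  0.2 -0.2] g 61.4 tilt [ 1.e-04 -1.e-04 -1.e+00]
shift [-0.03 -0.03  3.96] twist 0.1
```

View pics/p7.png

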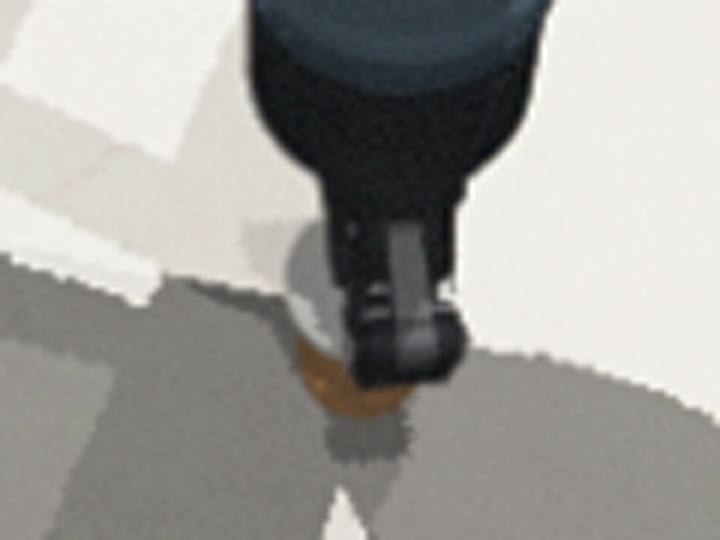

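Glass is lifted by the edge (visible at (320,280)), cork bare at (355,385). Carry it over the lamp.

Emit:
servo_tool(motion=[[[0,0,-1.5,0,0.4],[0,0,-3,0,0.4],[0,0,-4,0,0.4]]])

```text
time_s: 7.75
eef_pos: [0.4679, -0.2852, 0.1188]
eef_rot: [0.001, 0.156, 0.988, -0.0]
wrist_force: [0.7, 0.7, -0.1]
opening: 0.534
grasp_force: 61.4
```

```bash
python3 -c "
from h import *
to(.52405,-.0297,.115,72)"
```

```text
t 7.75 p [ 0.4679 -0.2852  0.1188] yaw 72.08 open 0.534 F [ 0.7  0.7 -0.1] g 61.4 tilt [ 0.0011 -0.001  -1.    ]
shift [ 2.51 26.04  0.36] twist 0.1
```

Emit:
servo_tool(motion=[[[0.3,3,0,0,0.4],[0.7,7,0,0,0.4],[1.1,11,0,0,0.4],[1.4,15,0,0,0.4],[1.8,19,0,0,0.4]]])

```text
time_s: 8.25
eef_pos: [0.5093, -0.0972, 0.1182]
eef_rot: [0.001, 0.156, 0.988, -0.0]
wrist_force: [0.1, 0.0, -0.7]
opening: 0.539
grasp_force: 61.4
```

Emit:
servo_tool(motion=[[[0.3,3,0,0,0.4],[0.6,6,0,0,0.4],[0.7,7,0,0,0.4],[0.7,7,0,0,0.4],[0.7,7,0,0,0.4]]])

```text
time_s: 8.75
eef_pos: [0.5237, -0.0304, 0.1175]
eef_rot: [0.0, 0.156, 0.988, -0.0]
wrist_force: [1.2, -0.4, 0.2]
opening: 0.534
grasp_force: 61.5
```

Emit:
servo_tool(motion=[[[0,0,0,0,0.4],[0,0,0,0,0.4],[0,0,0,0,0.4]]])

```text
time_s: 9.05
eef_pos: [0.5235, -0.0305, 0.1171]
eef_rot: [-0.0, 0.156, 0.988, -0.0]
wrist_force: [-0.4, 0.0, 0.7]
opening: 0.533
grasp_force: 61.5
```

```bash
python3 -c "
from h import *
to(.52405,-.0297,.095,72)"
```

```text
t 9.05 p [ 0.5235 -0.0305  0.1171] yaw 72.0 open 0.533 F [-0.4  0.   0.7] g 61.5 tilt [-1.e-04 -0.e+00 -1.e+00]
shift [-0.03  0.1   2.21] twist -0.0
```

Emit:
servo_tool(motion=[[[-0.03,0.1,1,0,0.4],[-0.03,0.1,2,0,0.4],[-0.03,0.1,2.6,0,0.4],[-0.03,0.1,2.6,0,0.4],[-0.03,0.1,2.6,0,0.4]]])

```text
time_s: 9.55
eef_pos: [0.524, -0.0287, 0.0907]
eef_rot: [-0.0, 0.156, 0.988, 0.0]
wrist_force: [0.5, -0.0, -0.8]
opening: 0.535
grasp_force: 61.5
```

Emit:
servo_tool(motion=[[[0,0,0.1,0,0.4],[0,0,0.2,0,0.4],[0,0,0.2,0,0.4],[0,0,0.2,0,0.4]]])

```text
time_s: 9.95
eef_pos: [0.5243, -0.0288, 0.0893]
eef_rot: [0.0, 0.156, 0.988, -0.0]
wrist_force: [-0.1, 0.1, -0.5]
opening: 0.533
grasp_force: 61.5
```

Emit:
servo_tool(motion=[[[0,0,0.1,0,0.4],[0,0,0.1,0,0.4],[0,0,0.1,0,0.4]]])

```text
time_s: 10.25
eef_pos: [0.5242, -0.0288, 0.0881]
eef_rot: [-0.0, 0.156, 0.988, -0.0]
wrist_force: [0.5, -0.6, -0.8]
opening: 0.534
grasp_force: 61.5
```

Emit:
servo_tool(motion=[[[0,0,0.1,0,0.4],[0,0,0.1,0,0.4],[0,0,0.1,0,0.4]]])

```text
time_s: 10.55
eef_pos: [0.5241, -0.0288, 0.087]
eef_rot: [-0.0, 0.156, 0.988, -0.0]
wrist_force: [-0.9, -0.3, -0.1]
opening: 0.531
grasp_force: 61.5
```

Emit:
servo_tool(motion=[[[0,-0.05,0,0,0.4],[0,-0.05,0.05,0,0.4],[0,-0.05,0.1,0,0.4],[0,-0.05,0.1,0,0.4]]])

```text
time_s: 10.95
eef_pos: [0.524, -0.0293, 0.0861]
eef_rot: [-0.0, 0.156, 0.988, -0.0]
wrist_force: [0.1, 1.0, -0.3]
opening: 0.538
grasp_force: 61.5
```

Emit:
servo_tool(motion=[[[0,0,0,0,0.4]]])

```text
time_s: 11.05
eef_pos: [0.524, -0.0293, 0.0861]
eef_rot: [-0.0, 0.156, 0.988, 0.0]
wrist_force: [0.4, 0.5, -0.6]
opening: 0.536
grasp_force: 61.5
```

Emit:
servo_tool(motion=[[[0,0,0,0,-0.2],[0,0,0,0,-0.4],[0,0,0,0,-0.6],[0,0,0,0,-0.6],[0,0,-1,0,-0.6]]])

```text
time_s: 11.55
eef_pos: [0.523, -0.029, 0.0952]
eef_rot: [-0.001, 0.156, 0.988, 0.0]
wrist_force: [-1.1, -0.6, 0.0]
opening: 0.798
grasp_force: 0.0
```

Emit:
servo_tool(motion=[[[0,0,-4,0,-0.6],[0,0,-8,0,-0.6],[1,3,-9,0,-0.6],[2,8,-9,0,-0.6],[3,13,-9,0,-0.6]]])

```text
time_s: 12.05
eef_pos: [0.536, 0.1025, 0.1881]
eef_rot: [0.002, 0.157, 0.988, 0.0]
wrist_force: [0.8, -0.3, -0.3]
opening: 0.798
grasp_force: 0.0
```

```bash
python3 - <<'E'
from h import *
T=ctrl.camera('top');S=ctrl.camera('scene')
np.savez('top3.npz',**T);np.savez('scene3.npz',**S)
a=np.hstack([ortho(T,.524,-.0297,.066,.052,390),ortho(S,.524,-.0297,.066,.052,390)])
for k in(195,585): cv2.circle(a,(k,195),94,(255,0,0),1)
save('p8',a)
to(.478,.2516,.12,76.2)
E
```

```text
t 12.15 p [0.5353 0.107  0.1874] yaw 72.4 open 0.8 F [-0.2 -1.1 -0.4] g 0.0 tilt [ 0.0018  0.0019 -1.    ]
shift [ 9.84 12.04  6.76] twist -3.8
```

View pics/p8.png

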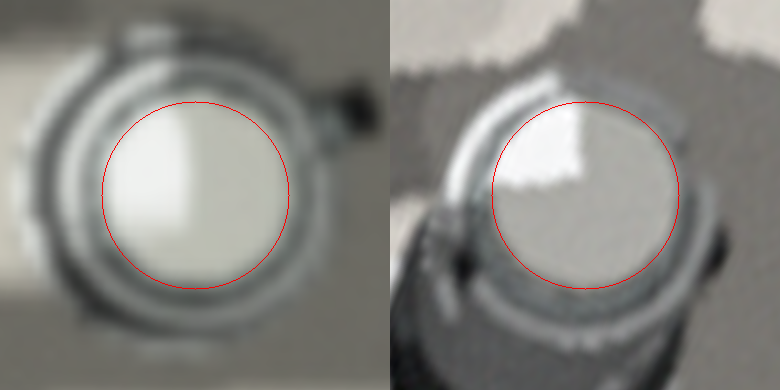

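Glass sits centred in the seat (matches the 50 mm circle in both views). Now the bezel.

Emit:
servo_tool(motion=[[[3,3.5,0,-4,-0.7],[6,7,0,-4,-0.7],[9,10.5,2,-4,-0.7],[9.8,12,5,-4,-0.7],[9.8,12,7,-4,-0.7]]])

```text
time_s: 12.65
eef_pos: [0.4775, 0.2481, 0.1154]
eef_rot: [-0.0, 0.119, 0.993, 0.0]
wrist_force: [0.5, -0.2, 0.0]
opening: 0.851
grasp_force: 0.0
```

Emit:
servo_tool(motion=[[[0,0,1,0,-0.7],[0,0,1,0,-0.7],[0,0,1,0,-0.7],[0,0,1,0,-0.7],[0,0,1,0,-0.7]]])

```text
time_s: 13.15
eef_pos: [0.48, 0.2458, 0.1073]
eef_rot: [0.001, 0.122, 0.993, 0.0]
wrist_force: [-0.5, 0.4, -0.2]
opening: 0.851
grasp_force: 0.0
```

```bash
python3 - <<'E'
from h import *
to(.478,.2516,.0407,76.2)
E
```

```text
t 13.15 p [0.48   0.2458 0.1073] yaw 76.03 open 0.851 F [-0.5  0.4 -0.2] g 0.0 tilt [ 2.1e-03  5.0e-04 -1.0e+00]
shift [0.34 0.51 6.66] twist -0.2
```

Emit:
servo_tool(motion=[[[0.34,0.5,0,0,-0.7],[0.34,0.5,1.5,0,-0.7],[0.34,0.5,3,0,-0.7],[0.34,0.5,3,0,-0.7],[0.34,0.5,3,0,-0.7]]])

```text
time_s: 13.65
eef_pos: [0.476, 0.2514, 0.0748]
eef_rot: [-0.001, 0.121, 0.993, -0.001]
wrist_force: [0.3, 0.1, -0.0]
opening: 0.845
grasp_force: 0.0
```

Emit:
servo_tool(motion=[[[0,0,0,0,-0.7],[0,0,0,0,-0.7]]])

```text
time_s: 13.85
eef_pos: [0.4772, 0.2517, 0.0765]
eef_rot: [0.0, 0.121, 0.993, 0.0]
wrist_force: [0.1, -0.6, 0.0]
opening: 0.851
grasp_force: 0.0
```

```bash
python3 - <<'E'
from h import *
to(.478,.2516,.0407,76.2)
E
```

```text
t 13.85 p [0.4772 0.2517 0.0765] yaw 76.08 open 0.851 F [ 0.1 -0.6  0. ] g 0.0 tilt [ 7.e-04  2.e-04 -1.e+00]
shift [-0.08  0.    3.58] twist -0.1
```

Emit:
servo_tool(motion=[[[-0.08,0,1.5,0,-0.7],[-0.08,0,3,0,-0.7],[-0.08,0,3.6,0,-0.7],[-0.08,0,3.6,0,-0.7],[-0.08,0,3.6,0,-0.6]]])

```text
time_s: 14.35
eef_pos: [0.4774, 0.2514, 0.0397]
eef_rot: [-0.0, 0.121, 0.993, -0.0]
wrist_force: [0.5, -0.6, -0.3]
opening: 0.797
grasp_force: 0.0
```

Emit:
servo_tool(motion=[[[0,0,0,0,-0.5],[0,0,0,0,-0.45]]])

```text
time_s: 14.55
eef_pos: [0.4781, 0.2516, 0.0406]
eef_rot: [0.0, 0.121, 0.993, 0.0]
wrist_force: [0.2, 0.3, 0.1]
opening: 0.725
grasp_force: 0.0
```

```bash
python3 - <<'E'
from h import *
to(.478,.2516,.0407,76.2)
E
```

```text
t 14.55 p [0.4781 0.2516 0.0406] yaw 76.08 open 0.725 F [0.2 0.3 0.1] g 0.0 tilt [ 1.e-03  3.e-04 -1.e+00]
shift [ 0.01 -0.   -0.01] twist -0.1
```

Emit:
servo_tool(motion=[[[0,0,0,0,-0.3],[0,0,0,0,-0.2],[0,0,0,0,-0.1],[0,0,0,0,0.2],[0,0,0,0,0.4]]])

```text
time_s: 15.05
eef_pos: [0.4781, 0.2516, 0.0411]
eef_rot: [0.0, 0.121, 0.993, 0.0]
wrist_force: [-1.8, -1.2, 5.7]
opening: 0.634
grasp_force: 63.6
```

Emit:
servo_tool(motion=[[[0,0,0,0,0.4],[0,0,-1,0,0.4],[0,0,-4,0,0.4],[0,0,-8,0,0.4],[0,0,-9,0,0.4]]])

```text
time_s: 15.55
eef_pos: [0.4802, 0.2523, 0.135]
eef_rot: [0.003, 0.121, 0.993, 0.001]
wrist_force: [0.6, 0.3, -0.9]
opening: 0.64
grasp_force: 63.8
```

```bash
python3 - <<'E'
from h import *
to(.52405,-.0297,.13,114)
E
```

```text
t 15.55 p [0.4802 0.2523 0.135 ] yaw 76.09 open 0.64 F [ 0.6  0.3 -0.9] g 63.8 tilt [ 0.0073  0.0021 -1.    ]
shift [-11.03 -26.32   0.47] twist -37.9
```

Emit:
servo_tool(motion=[[[-1.5,-3.6,0,-7,0.4],[-3.1,-7.4,0,-14,0.4],[-4.8,-11.4,0,-21,0.4],[-6.4,-15.3,0,-28,0.4],[-8,-19.1,0,-35,0.4]]])

```text
time_s: 16.05
eef_pos: [0.509, 0.0453, 0.1301]
eef_rot: [-0.0, -0.185, 0.983, 0.0]
wrist_force: [0.7, 0.5, -0.4]
opening: 0.64
grasp_force: 63.8
```

Emit:
servo_tool(motion=[[[0,0,0,0,0.4],[0,0,0,0,0.4],[0,0,0,0,0.4]]])

```text
time_s: 16.35
eef_pos: [0.5088, 0.0476, 0.1298]
eef_rot: [-0.0, -0.182, 0.983, 0.0]
wrist_force: [-0.8, 0.5, -1.3]
opening: 0.636
grasp_force: 63.9
```

```bash
python3 - <<'E'
from h import *
to(.52405,-.0297,.13,114)
E
```

```text
t 16.35 p [0.5088 0.0476 0.1298] yaw 111.03 open 0.636 F [-0.8  0.5 -1.3] g 63.9 tilt [-7.e-04  5.e-04 -1.e+00]
shift [ 1.35 -7.76 -0.02] twist -3.0
```

Emit:
servo_tool(motion=[[[0.5,-3,0,-3,0.4],[1,-6,0,-3,0.4],[1.35,-7.75,0,-3,0.4],[1.35,-7.75,0,-3,0.4],[1.35,-7.75,0,-3,0.4]]])

```text
time_s: 16.85
eef_pos: [0.5243, -0.029, 0.1298]
eef_rot: [-0.0, -0.209, 0.978, 0.0]
wrist_force: [-0.0, 0.4, -1.0]
opening: 0.636
grasp_force: 63.9
```

Emit:
servo_tool(motion=[[[0,0,0.5,0,0.4],[0,0,1,0,0.4],[0,0,1,0,0.4],[0,0,1,0,0.4]]])

```text
time_s: 17.25
eef_pos: [0.5243, -0.0297, 0.1197]
eef_rot: [-0.0, -0.209, 0.978, 0.0]
wrist_force: [-1.2, 0.1, -1.0]
opening: 0.637
grasp_force: 63.9
```

```bash
python3 - <<'E'
from h import *
to(.52405,-.0297,.109,114.2)
S=ctrl.camera('scene');np.savez('scene4.npz',**S)
u,v=proj(S,[.524,-.03,.075])[0].astype(int)
save('p9',cv2.resize(S['pixels'][v-30:v+30,u-40:u+40],(800,600),interpolation=cv2.INTER_CUBIC)); print(u,v)
E
```

```text
t 17.25 p [ 0.5243 -0.0297  0.1197] yaw 114.12 open 0.637 F [-1.2  0.1 -1. ] g 63.9 tilt [-8.e-04  3.e-04 -1.e+00]
shift [0.02 0.01 1.07] twist -0.1
264 221
```

View pics/p9.png

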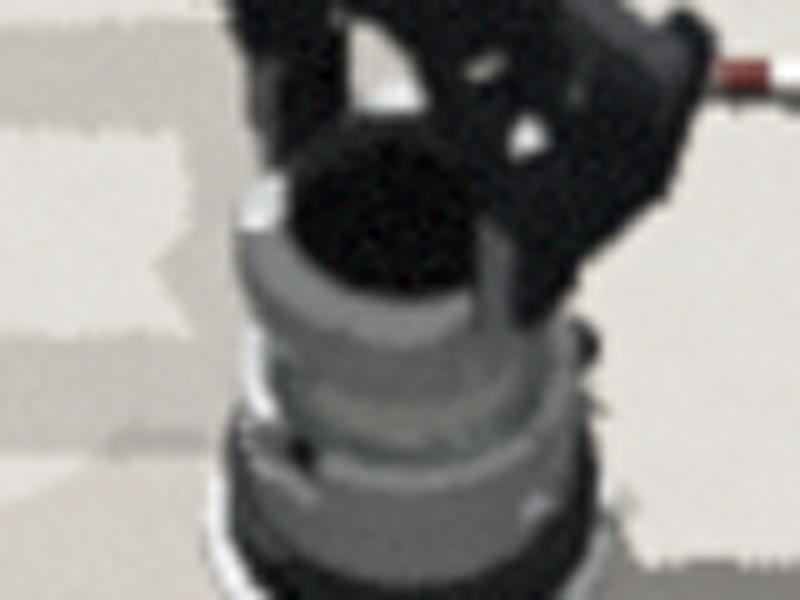

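Bezel held level over the lamp, slot at (305,455) below. Descend, watching force.

Emit:
servo_tool(motion=[[[0,0,0.5,0,0.4],[0,0,1,0,0.4],[0,0,1.2,0,0.4],[0,0,1.2,0,0.4],[0,0,1.2,0,0.4]]])

```text
time_s: 17.8
eef_pos: [0.5245, -0.0304, 0.108]
eef_rot: [-0.0, -0.209, 0.978, 0.0]
wrist_force: [0.1, 0.2, -1.7]
opening: 0.637
grasp_force: 64.0
```

Emit:
servo_tool(motion=[[[0,0,0.1,0,0.4],[0,0,0.2,0,0.4],[0,0,0.3,0,0.4],[0,0,0.3,0,0.4]]])

```text
time_s: 18.2
eef_pos: [0.5248, -0.0304, 0.1054]
eef_rot: [0.0, -0.209, 0.978, -0.0]
wrist_force: [-0.7, -0.3, 2.2]
opening: 0.636
grasp_force: 64.3
```

Emit:
servo_tool(motion=[[[0,0,0.1,0,0.4],[0,0,0.2,0,0.4],[0,0,0.3,0,0.4],[0,0,0.3,0,0.4]]])

```text
time_s: 18.6
eef_pos: [0.5248, -0.0304, 0.1022]
eef_rot: [0.0, -0.209, 0.978, -0.0]
wrist_force: [0.0, -0.3, 2.5]
opening: 0.634
grasp_force: 64.4
```

Emit:
servo_tool(motion=[[[0.04,0.08,0,0,0.4],[0.04,0.08,0.1,0,0.4],[0.04,0.08,0.2,0,0.4],[0.04,0.08,0.2,0,0.4]]])

```text
time_s: 19.0
eef_pos: [0.5246, -0.0302, 0.1004]
eef_rot: [0.001, -0.209, 0.978, -0.001]
wrist_force: [2.6, -3.2, 4.5]
opening: 0.634
grasp_force: 64.6
```

Emit:
servo_tool(motion=[[[0,0,0.1,0,0.4],[0,0,0.2,0,0.4],[0,0,0.2,0,0.4]]])

```text
time_s: 19.3
eef_pos: [0.5243, -0.0299, 0.0983]
eef_rot: [0.0, -0.209, 0.978, -0.0]
wrist_force: [3.9, -2.6, 5.1]
opening: 0.634
grasp_force: 64.6
```

Emit:
servo_tool(motion=[[[-0.03,-0.06,0.1,0,0.4],[-0.03,-0.06,0.3,0,0.4],[-0.03,-0.06,0.5,0,0.4],[-0.03,-0.06,0.5,0,0.4]]])

```text
time_s: 19.7
eef_pos: [0.5244, -0.03, 0.0931]
eef_rot: [-0.0, -0.209, 0.978, 0.0]
wrist_force: [1.3, -2.4, 6.3]
opening: 0.64
grasp_force: 64.8
```

Emit:
servo_tool(motion=[[[0,0,0.1,0,0.4],[0,0,0.3,0,0.4],[0,0,0.4,0,0.4],[0,0,0.4,0,0.4]]])

```text
time_s: 20.1
eef_pos: [0.5244, -0.0299, 0.0894]
eef_rot: [0.0, -0.209, 0.978, 0.0]
wrist_force: [1.7, -1.8, 8.6]
opening: 0.636
grasp_force: 64.9
```

```bash
python3 - <<'E'
from h import *
to(.52405,-.0297,.0871,114.2); print(ctrl.get_obs()['torque'])
E
```

```text
t 20.1 p [ 0.5244 -0.0299  0.0894] yaw 114.08 open 0.636 F [ 1.7 -1.8  8.6] g 64.9 tilt [-0.e+00  3.e-04 -1.e+00]
shift [0.03 0.04 0.23] twist -0.1
[-0.39365102 -0.1841712   0.03690341]
```

Going in nicely on the spring curve. Press to home.

Emit:
servo_tool(motion=[[[0,0,0.1,0,0.4],[0,0,0.2,0,0.4],[0,0,0.2,0,0.4]]])

```text
time_s: 20.4
eef_pos: [0.5244, -0.0299, 0.0874]
eef_rot: [-0.0, -0.209, 0.978, 0.0]
wrist_force: [0.7, -2.7, 8.8]
opening: 0.635
grasp_force: 65.0
```

Emit:
servo_tool(motion=[[[0,0,0.1,0,0.4],[0,0,0.1,0,0.4],[0,0,0.1,0,0.4]]])

```text
time_s: 20.7
eef_pos: [0.5244, -0.03, 0.087]
eef_rot: [-0.0, -0.209, 0.978, 0.0]
wrist_force: [-1.4, -1.3, 13.6]
opening: 0.638
grasp_force: 65.7
```

Emit:
servo_tool(motion=[[[0,0,0.1,0,0.4],[0,0,0.1,0,0.4],[0,0,0.1,0,0.4]]])

```text
time_s: 21.0
eef_pos: [0.5245, -0.03, 0.087]
eef_rot: [-0.0, -0.209, 0.978, 0.0]
wrist_force: [-6.1, -1.3, 23.8]
opening: 0.64
grasp_force: 66.7
```

Home (z=0.087 as predicted), pressed at ~24 N. Turn clockwise.

Emit:
servo_tool(motion=[[[0,0,0,4,0.4],[0,0,0,8,0.4],[0,0,0,12,0.4],[0,0,0,16,0.4],[0,0,0,20,0.4]]])

```text
time_s: 21.5
eef_pos: [0.5255, -0.03, 0.087]
eef_rot: [0.001, -0.035, 0.999, -0.0]
wrist_force: [-0.7, -0.5, 17.9]
opening: 0.636
grasp_force: 66.2
```

```bash
python3 - <<'E'
from h import *
to(.5244,-.03,.0871,34.2); print(ctrl.get_obs()['torque'])
E
```

```text
t 21.5 p [ 0.5255 -0.03    0.087 ] yaw 93.96 open 0.636 F [-0.7 -0.5 17.9] g 66.2 tilt [ 2.2e-03 -2.0e-04 -1.0e+00]
shift [ 0.11  0.01 -0.01] twist 59.8
[-0.02759975  0.14226461  0.31133934]
```

Emit:
servo_tool(motion=[[[0,0,0,4,0.4],[0,0,0,8,0.4],[0,0,0,12,0.4],[0,0,0,16,0.4],[0,0,0,20,0.4]]])

```text
time_s: 22.0
eef_pos: [0.5257, -0.0301, 0.087]
eef_rot: [0.001, 0.14, 0.99, 0.0]
wrist_force: [-1.2, -0.4, 17.0]
opening: 0.641
grasp_force: 66.1
```

Emit:
servo_tool(motion=[[[0,0,0,4,0.4],[0,0,0,8,0.4],[0,0,0,12,0.4],[0,0,0,16,0.4],[0,0,0,20,0.4]]])

```text
time_s: 22.5
eef_pos: [0.5256, -0.03, 0.087]
eef_rot: [0.001, 0.309, 0.951, 0.0]
wrist_force: [-0.2, 0.1, 17.7]
opening: 0.637
grasp_force: 66.1
```

```bash
python3 - <<'E'
from h import *
to(.5244,-.03,.0871,34.2); print(ctrl.get_obs()['torque'])
E
```

```text
t 22.5 p [ 0.5256 -0.03    0.087 ] yaw 53.97 open 0.637 F [-0.2  0.1 17.7] g 66.1 tilt [ 2.4e-03 -3.0e-04 -1.0e+00]
shift [ 0.1  -0.07 -0.01] twist 19.8
[-0.19292258  0.12525667  0.31335263]
```

Emit:
servo_tool(motion=[[[0,0,0,4,0.4],[0,0,0,8,0.4],[0,0,0,12,0.4],[0,0,0,15,0.4],[0,0,0,17,0.4]]])

```text
time_s: 23.0
eef_pos: [0.5256, -0.0302, 0.087]
eef_rot: [0.001, 0.446, 0.895, 0.0]
wrist_force: [-0.9, -1.3, 17.6]
opening: 0.633
grasp_force: 66.1
```

```bash
python3 - <<'E'
from h import *
to(.5244,-.03,.0871,34.2); print(ctrl.get_obs()['torque'])
E
```

```text
t 23.0 p [ 0.5256 -0.0302  0.087 ] yaw 37.02 open 0.633 F [-0.9 -1.3 17.6] g 66.1 tilt [ 2.4e-03 -5.0e-04 -1.0e+00]
shift [ 0.09 -0.09 -0.01] twist 2.8
[-0.24743206  0.17934407  0.33150791]
```

Emit:
servo_tool(motion=[[[0,0,0,1,0.4],[0,0,0,2,0.4],[0,0,0,3,0.4],[0,0,0,3,0.4]]])

```text
time_s: 23.4
eef_pos: [0.5253, -0.0304, 0.087]
eef_rot: [0.001, 0.468, 0.884, -0.0]
wrist_force: [-2.6, -1.8, 19.6]
opening: 0.64
grasp_force: 66.2
```

```bash
python3 - <<'E'
from h import *
to(.5244,-.03,.0871,34.2); print(ctrl.get_obs()['torque'])
E
```

```text
t 23.4 p [ 0.5253 -0.0304  0.087 ] yaw 34.14 open 0.64 F [-2.6 -1.8 19.6] g 66.2 tilt [ 1.5e-03 -9.0e-04 -1.0e+00]
shift [ 0.08 -0.05 -0.01] twist -0.1
[-0.40360341  0.42598664  0.40320237]
```

Torque begins to rise near 34°; continue in small steps to confirm the stop.

Emit:
servo_tool(motion=[[[0,0,0,1,0.4],[0,0,0,2,0.4],[0,0,0,2,0.4]]])

```text
time_s: 23.7
eef_pos: [0.5247, -0.0307, 0.087]
eef_rot: [0.0, 0.483, 0.875, -0.001]
wrist_force: [-5.2, -3.3, 21.4]
opening: 0.636
grasp_force: 66.5
```

```bash
python3 - <<'E'
from h import *
to(.5244,-.03,.0871,34.2); print(ctrl.get_obs()['torque'])
E
```

```text
t 23.7 p [ 0.5247 -0.0307  0.087 ] yaw 32.19 open 0.636 F [-5.2 -3.3 21.4] g 66.5 tilt [-0.     -0.0016 -1.    ]
shift [ 0.07  0.01 -0.01] twist -2.0
[-0.63080002  0.86509161  0.61307248]
```

Emit:
servo_tool(motion=[[[0,0,0,1,0.4],[0,0,0,2,0.4],[0,0,0,2,0.4]]])

```text
time_s: 24.0
eef_pos: [0.5245, -0.0308, 0.087]
eef_rot: [0.0, 0.497, 0.868, -0.001]
wrist_force: [-4.9, -4.5, 21.4]
opening: 0.637
grasp_force: 66.8
```

```bash
python3 - <<'E'
from h import *
to(.5244,-.03,.0871,34.2); print(ctrl.get_obs()['torque'])
E
```

```text
t 24.0 p [ 0.5245 -0.0308  0.087 ] yaw 30.37 open 0.637 F [-4.9 -4.5 21.4] g 66.8 tilt [-5.0e-04 -2.6e-03 -1.0e+00]
shift [ 0.07  0.03 -0.01] twist -3.8
[-0.65769012  0.88554558  1.91860232]
```

Torque jumped to 1.9 N·m at ~30.5°: hard stop. Settle and verify.

Emit:
servo_tool(motion=[[[0,0,0,0,0.4],[0,0,0,0,0.4],[0,0,0,0,0.4],[0,0,0,0,0.4],[0,0,0,0,0.4]]])

```text
time_s: 24.5
eef_pos: [0.5245, -0.0308, 0.087]
eef_rot: [0.0, 0.497, 0.868, -0.001]
wrist_force: [-4.7, -4.7, 21.7]
opening: 0.636
grasp_force: 66.8
```

```bash
python3 - <<'E'
from h import *
to(.5244,-.03,.0871,34.2); print(ctrl.get_obs()['torque'])
S=ctrl.camera('scene')
u,v=proj(S,[.524,-.03,.075])[0].astype(int)
save('p10',cv2.resize(S['pixels'][v-60:v+60,u-80:u+80],(800,600),interpolation=cv2.INTER_CUBIC))
E
```

```text
t 24.5 p [ 0.5245 -0.0308  0.087 ] yaw 30.38 open 0.636 F [-4.7 -4.7 21.7] g 66.8 tilt [-5.0e-04 -2.5e-03 -1.0e+00]
shift [ 0.07  0.03 -0.01] twist -3.8
[-0.73158421  0.91683048  1.91978617]
```

View pics/p10.png

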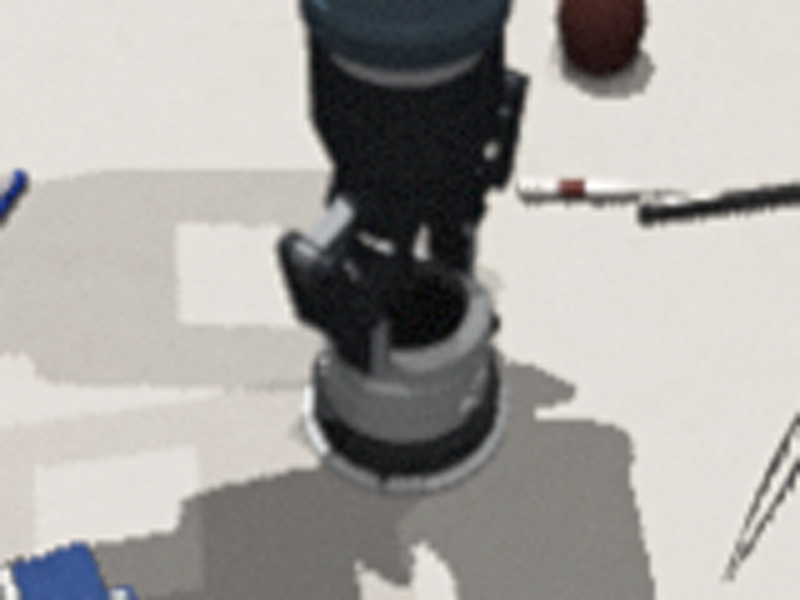

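The bezel (around (420,340)) sits flush on the tube at the stop, still gripped and pressed; the blower and screwdriver have not moved. Handing in.

```bash
python3 -c "
from bench import ctrl
print(ctrl.hand_in())"
```

```text
the job is handed in; nothing more can be done
None
```

The glass is in its seat, and the bezel is pushed home and turned clockwise to the stop; the job was handed in at 24.5 s, still gripped and pressed at about 22 N, though `hand_in()` returned no verdict.

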